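# Start a self-tapping screw with the socket driver

## Task

The square-headed self-tapping screw standing in the wooden plinth on the sprung holder has not bitten yet. Take the socket driver out of its stand, seat it fully over the screw's head, and start the screw with a good half turn clockwise, pressing firmly straight down from the first degree so that it cuts its thread instead of spinning in the hole, yet not so hard that it is rammed straight in. Stop there, leave the driver standing upright on the screw, let go, and do not disturb the things lying about.

Things in the scene. Friction and masses are not known exactly. Their poses are not given: they have to be found in the camera images.
- driver_handle (a point): Centre of the handle of the loose socket driver (0.25 kg, 118 mm tall, always used upright, z up along its axis). Handle: square wooden bar 32 x 32 mm, 70 mm tall, centred on this point, its flats along this point's x and y axes. Below it a thin steel shank, then a dark steel square socket, 30 x 30 mm outside, 19 mm tall, whose open underside is 80 mm below this point. At the start it stands in the stand, about 26 mm deep, and lifts straight out.
- driver_seat (a point): Floor of the driver's socket, on its axis, 67 mm below the handle centre and 13 mm above the socket's open underside. The socket hole is square, 20.5 mm wide (23.5 mm over the lowest 3 mm), its sides parallel to the handle's flats; fully seated, this floor rests on the screw's head.
- screw_head (a point): Centre of the top of the screw's head. The head is square, 18 x 18 mm, 15 mm tall, its top 3 mm tapered to 13 mm; sides along this point's x and y axes (so the socket fits at every quarter turn, with about 0.15 rad of play either way). Below the head is a 26 mm round flange; at the start the head's top stands 36 mm above the plinth. The screw stays upright in its pilot hole.
- pilot_hole (a point): Mouth of the pilot hole: middle of the top face of the wooden plinth (90 x 130 x 18 mm), at the start 35 mm above the table. The plinth is fixed on the top plate of a sprung holder (steel base 104 x 144 mm, fixed to the table, coil springs between base and plate), which sinks straight down by several mm under a firm push and comes back up when let go; the screw goes down with it.
- screw_turn (a joint): Angle of the screw, rad, 0 at the start, positive clockwise seen from above (the driving sense). Turning takes about 0.12 N m. Pressed with less than about 14 N in all, a turned screw only spins and goes no deeper; between 14 and 26 N it follows its thread; above 26 N it is rammed straight in. Pressing 18 to 22 N is right.
- screw_feed (a joint): How far the screw has gone down into the plinth, m, 0 at the start (the sinking of the holder not counted). Biting properly it follows its coarse two-start thread: 10 mm per full turn (1.6 mm per rad).
- stand: Fixed wooden stand of the driver, 66 x 66 x 36 mm, with a square hole, 26 mm deep; origin at the centre of its underside.
- sanding_block: Bystander: sanding block, 45 x 75 x 23 mm, loose; origin at the centre of its underside.
- the_clamp: Bystander: small C-clamp lying flat, 79 x 119 x 15 mm, loose; origin at the centre of its underside.
- jar: Bystander: empty clear glass jar with a grey lid, 72 mm across, 102 mm tall, loose; origin at the centre of its underside.

How it is judged:
On the way, in this order (a step that is already met when the one before it is completed fails the run):
1. the driver is seated fully over the screw's head, before the screw has been turned (distance between driver_seat and screw_head below 0.004 m and angle between driver_handle's own z axis and vertical below 0.12 rad and value of joint screw_turn below 0.5 rad), for 0.1 s.
2. the screw has bitten: turned at least 2.5 rad and at least 3.6 mm deeper (value of joint screw_turn above 2.5 rad and value of joint screw_feed above 0.0036 m), for 0.1 s.
At the end, for the whole second after the job is handed in: The screw has turned 2.5 to 4.6 rad clockwise (a good half turn) and gone 3.6 to 7.8 mm deeper; the driver stands upright (within 0.12 rad) on its head, fully seated (within 4 mm), released (all of step 2 and distance between driver_seat and screw_head below 0.004 m and angle between driver_handle's own z axis and vertical below 0.12 rad and value of joint screw_turn below 4.6 rad and value of joint screw_feed below 0.0078 m); the robot touches nothing.
It fails at once if the screw spins in its hole without biting (turned 0.7 rad but less than 0.4 mm deeper, 1.7 rad but less than 1.7 mm, or 2.5 rad but less than 2.8 mm) ((value of joint screw_turn above 0.7 rad and value of joint screw_feed below 0.0004 m) or (value of joint screw_turn above 1.7 rad and value of joint screw_feed below 0.0017 m) or (value of joint screw_turn above 2.5 rad and value of joint screw_feed below 0.0028 m)).
It fails at once if the screw is rammed in without its turn (1.5 mm deep before 0.3 rad, 3 mm before 1.1 rad, 4.5 mm before 2 rad) ((value of joint screw_feed above 0.0015 m and value of joint screw_turn below 0.3 rad) or (value of joint screw_feed above 0.003 m and value of joint screw_turn below 1.1 rad) or (value of joint screw_feed above 0.0045 m and value of joint screw_turn below 2 rad)).
It fails at once if a bystander is moved more than 20 mm (distance of any of sanding_block, the_clamp, jar from where it was at the start of the episode above 0.02 m).
It also fails if it takes over 69 s, if anything falls off the work surface, if the arm or the gripper's body presses on something with over 40 N, if the wrist force passes 120 N, or if a joint passes its speed limit or range.

## Robot

A 6-joint arm with a two-finger parallel gripper is mounted at the origin on the work surface; the furniture and walls round the work are solid. World frame = base frame: x ahead of the robot, y to its left, z up, the work surface at z = 0. Lengths are in m, angles in rad, forces in N, time in s.
With the tool pointing down it reaches from about 0.3 to 0.775 m from the base axis. Payload 14.6 kg.
Tool frame: the origin (TCP) lies midway between the tips of the shut fingers; the grasp point (between the pads) lies 19 mm behind it (robot.grip_depth is the distance from the TCP to the grasp point, in m); z points along the fingers, y is the line along which they close (so a half turn about z gives the same grasp; the last joint's range is limited). The gripper opens to 94 mm and grips with 3 to 60 N. Pads are 16 mm wide; open, the fingers measure 119 mm over their backs; the gripper's body (75 mm by 177 mm) begins 78 mm behind the grasp point.
Start: joints at [-1.276, 0.3, 1.521, -0, 1.321, -0.067], TCP at [0.195, -0.514, 0.205] pointing down, gripper open.
Joint ranges: [-3.03, 3.03], [-0.79, 2.21], [0.23, 2.52], [-1.04, 4.18], [0, 3.07], [-2.55, 2.55]. Speed limits (rad/s): [2.22, 2.22, 2.57, 3.14, 3.14, 3.14].

## Interface

Orientations are given as a 3x3 rotation matrix whose columns are the frame's x, y, z axes.
In Python, from workcell import sensors, snapshot, robot gives the robot as it stands.
- The arm moves only by the tool play_rows, never from a script. Its argument "motion" is a list of rows, each an object with "delta_pos": the shift along the tool's x, y, z in m, a list of three; "rotation": the turn, a rotation vector about the tool's x, y, z in rad, a list of three. A call has exactly 8 rows; each row shifts and turns the commanded pose from where the row before left it, along the tool's axes as they then stand; what a row does not reach is not made up. A row lasts 1/10 s, in which the tool goes at most 50 mm and 8.59 degrees, less where a joint would pass 70% of its speed; a pose out of reach is approached as far as the arm can. A call with a gripper value outside its range is refused whole. "fingers" is the finger opening in m, from 0 to 0.094, set as the call begins (left out, the last holds). The fingers move at their own pace and stop on an object; "newtons" is the grip in N (left out, the last holds). Time passes only in rows, so rows that do not move let the fingers close, or fill a call up. It gives the time, the measured TCP pose, the force, the opening and the grip force at its end, in the units of the state.
- sensors.read_state(): the state, without advancing time (a new reading comes with each control period).
- snapshot(name): name is "side" or "top"; returns a dict with "pixels" (400x640x3 uint8, red, green, blue), "fx", "fy", "cx", "cy" (pixels), "k1" (the pictures are not rectified: a ray, as slopes to the right and down, at radius r is drawn at 1 + k1 r^2 times it, then the intrinsics apply), "rvec" (rotation vector, rad) and "tvec" (3), from world to camera coordinates, as OpenCV has them. Camera axes: x right, y down, z forward; pixel columns grow to the right and rows downward; lengths in m; the calibration is good to about 2 mm. A picture is of the moment at which its call begins. There is no depth.
- robot.sign_off(): hands the job in; it is judged then, once.
The state is a dict: "time_s": time; "joints": joint angles; "qvel": joint speeds; "joint_efforts": joint torques, N m; "position": TCP position; "ee_rot": TCP orientation; "ft_force": force on the tool from outside, world axes, zero at the start; "ft_torque": the same for the moment, N m; "gripper_width": finger opening in m; "grip_force": force on a finger pad.
Only numpy, scipy, OpenCV 4.12 (cv2) and the standard library are available. Lean on these libraries where they do the work, as an engineer would, in place of code of your own. Each camera call takes 0.05 s, during which the arm holds its last target. There are 200 camera calls.

## Working session

There is one attempt and no reset: what is moved stays moved. The work goes in short steps, Python scripts to look and compute and a tool call to move; the robot and the scene stay as the last step left them, time stands still between calls to the robot, and variables do not carry over. Pictures are saved under pics/ and viewed, at most 10 in all, crops included, and the job is handed in when it is done.

Besides the shell and the picture viewer there is one more tool, called after "Request:" as a command line: name --argument value ..., lists and objects as JSON in quotes. play_rows: Moves the arm, as the interface text tells. Its arguments: {"type":"object","properties":{"motion":{"type":"array"},"fingers":{"type":"number"},"newtons":{"type":"number"}},"required":["motion"]}

```bash
ls; mkdir -p pics
cat > h.py <<'E'
import numpy as np, cv2
from workcell import sensors, snapshot, robot
def snap(n,f):
    s=snapshot(n); cv2.imwrite(f'pics/{f}.png',s['pixels'][:,:,::-1]); np.save(f'pics/{f}.npy',s,allow_pickle=True); return s
def load(f): return np.load(f'pics/{f}.npy',allow_pickle=True).item()
def KD(s): return np.array([[s['fx'],0,s['cx']],[0,s['fy'],s['cy']],[0,0,1.]]),np.array([s['k1'],0,0,0,0.])
def ray(s,px):
    K,D=KD(s); p=cv2.undistortPoints(np.array(px,float).reshape(-1,1,2),K,D).reshape(-1,2)
    R=cv2.Rodrigues(np.array(s['rvec'],float))[0]; t=np.array(s['tvec'],float).ravel()
    return -R.T@t, np.c_[p,np.ones(len(p))]@R
def onz(s,px,z):
    c,d=ray(s,px); return c+d*((z-c[2])/d[:,2])[:,None]
def proj(s,P):
    K,D=KD(s); return cv2.projectPoints(np.array(P,float).reshape(-1,1,3),np.array(s['rvec'],float),np.array(s['tvec'],float),K,D)[0].reshape(-1,2)
E
python3 - <<'E'
from h import *
for n in('top','side'):
    s=snap(n,n+'0'); print(n,ray(s,[[320,200]]),s['fx'])
s=sensors.read_state();print(s)
E
```

```text
pics
top (array([ 0.31582886, -0.01122841,  0.96417971]), array([[ 0.23284894,  0.00714809, -0.97253271]])) 400.6240858349117
side (array([-0.05355674,  0.84063568,  0.56351296]), array([[ 0.51885038, -0.73767941, -0.43200892]])) 477.26510476714856
{'time_s': 0.1, 'joints': array([-1.27559926e+00,  3.00407390e-01,  1.52152239e+00, -2.24858728e-06,
        1.32072243e+00, -6.66134043e-02]), 'qvel': array([-1.61039892e-03, -1.17970750e-03, -6.30087197e-04,  1.34525832e-03,
       -1.14166791e-04, -8.26838082e-05]), 'joint_efforts': array([ 5.52449983e-04, -5.32644761e+01, -3.53288734e+01,  7.09023373e-02,
        2.35253636e-02, -5.58266095e-05]), 'position': array([ 0.19460123, -0.51416195,  0.20494611]), 'ee_rot': array([[ 9.35257322e-01,  3.53968424e-01, -3.10337721e-04],
       [ 3.53968553e-01, -9.35256776e-01,  1.01308559e-03],
       [ 6.83548550e-05, -1.05734551e-03, -9.99999439e-01]]), 'ft_force': array([-0.43912625,  0.79906775, -0.1231188 ]), 'ft_torque': array([-0.02905857,  0.0192766 , -0.01761218]), 'grip_force': 0.0, 'gripper_width': 0.09398463635567941}
```

View pics/top0.png

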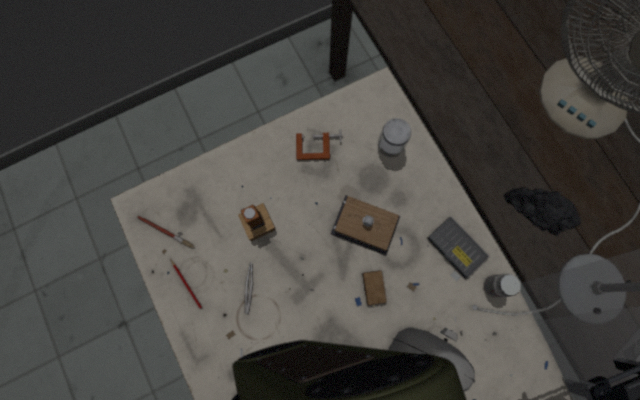

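View pics/side0.png

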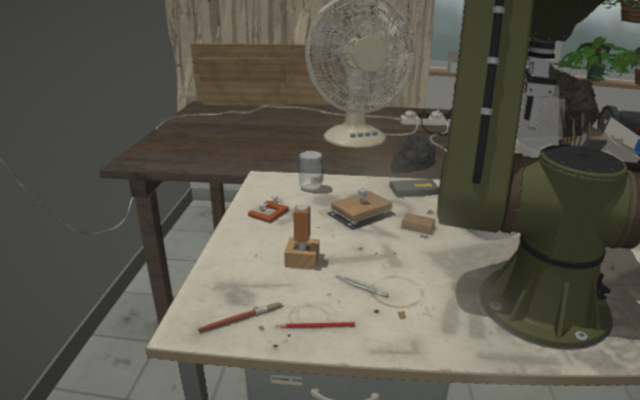

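Top view: the driver is at about (253,217) in its stand and the screw is at (368,221) on the plinth. Side view: the driver is at (302,222) and the screw at (362,195). I'll zoom in on these.

Run:
```python
from h import *
def c(f,x,y,w,h,W,H): 
    im=cv2.imread(f'pics/{f}.png')[y:y+h,x:x+w]; return cv2.resize(cv2.convertScaleAbs(im,alpha=1.5),(W,H),interpolation=cv2.INTER_CUBIC)
a=np.hstack([c('top0',230,195,50,50,400,400-100),c('top0',325,190,80,60,400,300)]) if 0 else np.hstack([c('top0',225,195,60,45,400,300),c('top0',325,192,80,60,400,300)])
b=np.hstack([c('side0',262,200,80,72,400,300),c('side0',322,180,80,60,400,300)])
cv2.imwrite('pics/z1.png',np.vstack([a,b]))
```

```text
(no output)
```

View pics/z1.png

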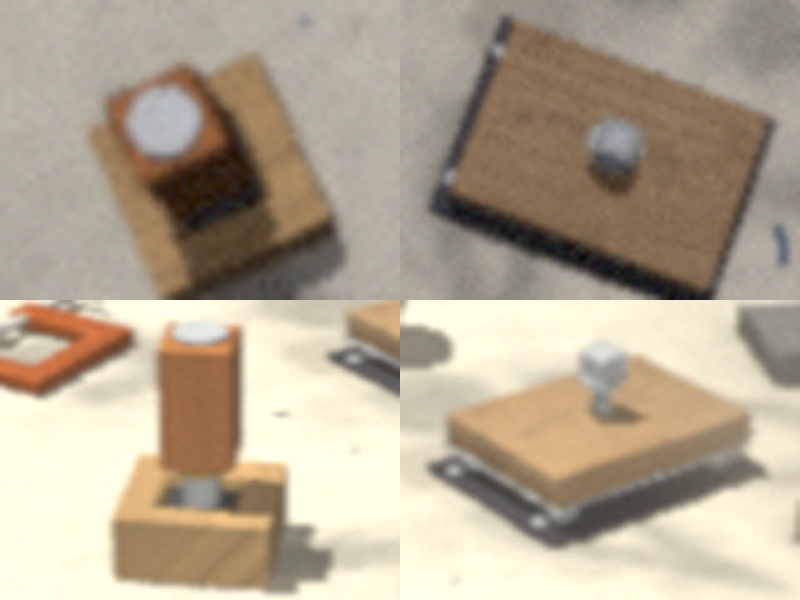

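The crops show the handle cap, the stand edges, and the screw's square head with a vertical edge facing the side camera. Next I'll measure them precisely.

```bash
cat >> h.py <<'E'
def blob(s,box,f):
    x,y,w,h=box; im=s['pixels'][y:y+h,x:x+w]; hsv=cv2.cvtColor(im,cv2.COLOR_RGB2HSV).astype(int)
    m=f(hsv).astype(np.uint8); n,l,st,ce=cv2.connectedComponentsWithStats(m)
    i=1+np.argmax(st[1:,4]); cs,_=cv2.findContours((l==i).astype(np.uint8),0,1); c=cs[0].reshape(-1,2)+[x,y]
    return ce[i]+[x,y],st[i],c
def tri(s1,p1,s2,p2):
    a,d=ray(s1,[p1]);b,e=ray(s2,[p2]);d=d[0];e=e[0]
    u=np.linalg.lstsq(np.c_[d,-e],b-a,rcond=None)[0]; P=a+d*u[0];Q=b+e*u[1]; return (P+Q)/2,np.linalg.norm(P-Q)
E
python3 - <<'E'
from h import *
t,s=load('top0'),load('side0')
hs=lambda im,y,x0,x1:[tuple(v) for v in cv2.cvtColor(im,cv2.COLOR_RGB2HSV)[y,x0:x1]]
print('cap',[tuple(map(int,v)) for v in hs(t['pixels'],213,240,260)])
print('capS',[tuple(map(int,v)) for v in hs(s['pixels'],208,290,314)])
print('scr',[tuple(map(int,v)) for v in hs(t['pixels'],221,358,378)])
print('scrS',[tuple(map(int,v)) for v in hs(s['pixels'],192,352,374)])
E
```

```text
cap [(17, 63, 105), (14, 98, 91), (12, 140, 89), (10, 91, 101), (5, 13, 114), (120, 4, 123), (113, 8, 124), (113, 8, 126), (100, 6, 124), (105, 8, 126), (102, 10, 128), (105, 8, 126), (110, 6, 128), (105, 8, 127), (160, 7, 112), (7, 67, 95), (12, 147, 92), (13, 154, 78), (11, 142, 52), (16, 116, 46)]
capS [(21, 34, 157), (22, 36, 162), (22, 35, 162), (20, 41, 161), (16, 71, 155), (14, 107, 146), (12, 66, 139), (20, 16, 143), (45, 3, 147), (40, 5, 152), (45, 7, 155), (40, 5, 155), (40, 5, 154), (53, 7, 154), (45, 7, 151), (50, 5, 146), (30, 8, 131), (12, 47, 120), (13, 118, 112), (13, 111, 110), (18, 49, 131), (21, 36, 165), (22, 34, 171), (23, 33, 170)]
scr [(15, 93, 88), (15, 96, 90), (15, 95, 89), (16, 82, 90), (11, 47, 92), (170, 8, 93), (105, 12, 87), (90, 3, 92), (120, 8, 101), (110, 7, 104), (108, 12, 105), (120, 2, 106), (110, 7, 103), (110, 8, 93), (0, 6, 86), (11, 32, 89), (16, 67, 87), (15, 90, 85), (15, 93, 85), (15, 94, 84)]
scrS [(21, 36, 164), (20, 34, 163), (20, 35, 162), (21, 31, 162), (23, 32, 158), (21, 29, 142), (26, 15, 118), (38, 10, 107), (38, 9, 113), (30, 8, 123), (30, 6, 129), (38, 9, 118), (23, 9, 108), (30, 7, 104), (17, 16, 110), (16, 52, 123), (16, 82, 130), (16, 90, 130), (17, 84, 131), (17, 70, 138), (17, 56, 149), (19, 47, 159)]
```

Run:
```python
from h import *
t,s=load('top0'),load('side0')
g=lambda h:h[...,1]<35
bc,st,_=blob(t,(238,203,24,22),g); bs,st2,_=blob(s,(293,203,20,10),lambda h:h[...,1]<22)
print('cap',bc,st,bs,st2,tri(t,bc,s,bs),onz(t,[bc],.128),onz(s,[bs],.128))
hc,st,_=blob(t,(355,210,26,26),lambda h:(h[...,1]<40)&(h[...,2]>70)); hs,st2,_=blob(s,(352,184,22,22),lambda h:(h[...,1]<25))
print('head',hc,st,hs,st2,tri(t,hc,s,hs),onz(t,[hc],.067))
# plinth top
pc,st,c=blob(t,(325,190,85,65),lambda h:(h[...,1]>65)&(h[...,2]>60)); 
def rect(c,z):
    P=onz(t,cv2.convexHull(c.astype(np.int32)).reshape(-1,2),z)[:,:2]; r=cv2.minAreaRect((P*1000).astype(np.float32)); return r
print('plinth',st,rect(c,.035))
d,st,c=blob(t,(232,200,48,48),lambda h:(h[...,1]>80)&(h[...,0]>14)&(h[...,2]>70)); print('stand',st,rect(c,.036))
d,st,c=blob(t,(232,200,34,34),lambda h:(h[...,1]>80)&(h[...,0]<14)&(h[...,2]>70)); print('handle',st,rect(c,.125))
z=lambda im:cv2.resize(cv2.convertScaleAbs(im[:,:,::-1],alpha=1.7),(400,400),interpolation=cv2.INTER_CUBIC)
cv2.imwrite('pics/z2.png',np.hstack([z(t['pixels'][208:234,355:381]),z(s['pixels'][182:208,350:376])]))
```

```text
cap [249.07692308 212.92307692] [ 6  5 11 11 91] [301.58139535 207.09302326] [ 4  2 10  5 43] (array([0.48151007, 0.14498868, 0.12690467]), np.float64(0.00046672928056499044)) [[0.48108647 0.14466047 0.128     ]] [[0.48043554 0.14675167 0.128     ]]
head [367.8630137 219.4109589] [ 7  5 12  9 73] [361.87951807 193.40963855] [ 6  4  9 15 83] (array([ 0.49120786, -0.1169563 ,  0.05791288]), np.float64(0.0011898089652400546)) [[ 0.48998687 -0.11564464  0.067     ]]
plinth [  10    6   64   54 1886] ((489.123291015625, -116.26628112792969), (130.3370819091797, 88.51910400390625), 70.94820404052734)
stand [ 24   4  18  27 200] ((491.53350830078125, 124.2830810546875), (64.28451538085938, 19.781707763671875), 28.127553939819336)
handle [ 9  5 18 17 82] ((481.56829833984375, 144.34315490722656), (28.66522216796875, 30.373477935791016), 30.090316772460938)
```

View pics/z2.png

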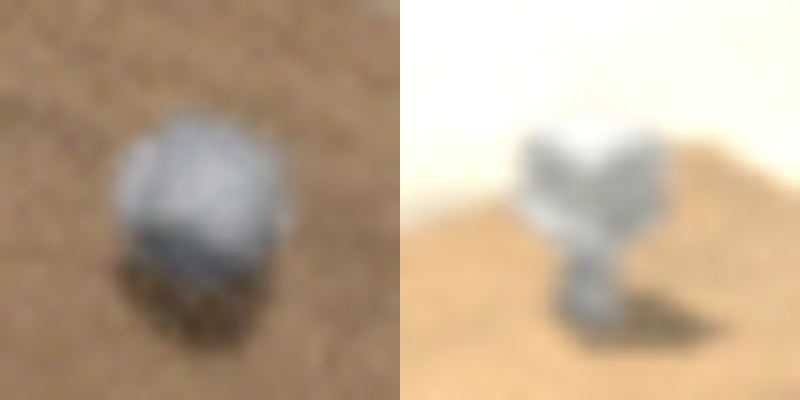

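Crop left: the head top has a dark face below its edge, running about (140,230) to (265,250), and a light chamfer on the left. Right: the near vertical edge is at x≈600 of 520–665, so a corner nearly faces the side camera.

Run:
```python
from h import *
t,s=load('top0'),load('side0')
k=26/400
def ang(pts,z,s=t,o=(355,208)):
    P=onz(s,[[o[0]+p[0]*k-.5,o[1]+p[1]*k-.5] for p in pts],z); d=P[1]-P[0]; return P[:,:2].round(4).tolist(),np.degrees(np.arctan2(d[1],d[0]))%90
print(ang([(140,230),(265,250)],.069)); print(ang([(165,140),(140,230)],.069))
# structure: gray value edges inside head top: print V patch
for n,im,(x,y,w,h) in(('t',t,(360,212,16,18)),('s',s,(355,186,16,18))):
    print(n); print(im['pixels'][y:y+h,x:x+w].mean(2).astype(int))
# stand edges along visible top right edge & bottom
_,_,c=blob(t,(232,195,50,55),lambda h:(h[...,1]>72)&(h[...,2]>40))
P=onz(t,c,.036)[:,:2]*1000; print(cv2.minAreaRect(cv2.convexHull(P.astype(np.float32))))
```

```text
([[0.4822, -0.1058], [0.48, -0.1244]], np.float64(83.23557582838025))
([[0.4959, -0.1093], [0.4822, -0.1058]], np.float64(75.8843929371011))
t
[[ 73  73  74  71  71  73  71  74  77  79  77  76  76  78  78  73]
 [ 75  70  74  75  70  75  73  75  73  75  75  76  75  75  78  79]
 [ 76  72  74  76  79  80  81  78  75  71  73  72  72  72  76  78]
 [ 74  76  76  75  75  81  83  83  80  79  77  71  72  72  75  74]
 [ 70  72  75  76  79  84  92  93  91  93  85  79  79  72  71  73]
 [ 71  67  75  86  97  93  96  98 100  97  97  89  84  76  75  73]
 [ 69  71  82  93 101  96  99 102 107 106 101  98  90  82  77  76]
 [ 71  75  84  99  98  95 101 106 110 111 106  97  91  80  76  75]
 [ 74  75  87  98  91  94 104 105 109 106 103  96  86  80  76  70]
 [ 72  75  82  91  85  91  99 102 102 105 101  91  84  83  75  70]
 [ 76  76  75  73  69  72  78  83  93  96  93  85  77  84  73  67]
 [ 72  75  70  64  51  52  59  65  77  84  82  74  66  75  69  68]
 [ 72  72  67  56  52  48  52  54  57  62  64  66  62  72  71  70]
 [ 70  68  57  44  45  45  47  50  48  48  49  52  57  70  75  69]
 [ 74  73  62  45  
[... 858 characters left out ...]
18 114 117 123 121 110 105 101  96  94  94  97 102 108 110 109]
 [110 110 111 119 125 120 113 106  96  92  97 104 106 110 110 111]
 [111 111 112 113 113 111 109 109 101  98 102 106 108 111 110 109]
 [112 111 111 112 110 107  99  99 101 105 108 106 106 107 108 107]
 [113 113 112 110 108  98  88  90  96 102 107 107 107 106 109 107]
 [114 113 113 113 105  95  90  92  92  95  99 101 104 108 109 109]
 [113 112 112 111 103  88  87  94  91  83  78  80  91 102 109 112]
 [110 112 113 111 103  87  82  83  83  78  70  71  74  81  94 105]
 [111 113 114 115 112  99  87  81  77  75  70  71  69  72  80  91]]
((481.93634033203125, 144.7454833984375), (78.663330078125, 64.92609405517578), 28.197528839111328)
```

Request:
play_rows --motion '[{"delta_pos": [0.0315,-0.032,-0.003],"rotation": [0,0,0]},{"delta_pos": [0.0315,-0.032,-0.003],"rotation": [0,0,0]},{"delta_pos": [0.0315,-0.032,-0.003],"rotation": [0,0,0]},{"delta_pos": [0.0315,-0.032,-0.003],"rotation": [0,0,0]},{"delta_pos": [0.0315,-0.032,-0.003],"rotation": [0,0,0]},{"delta_pos": [0.0315,-0.032,-0.003],"rotation": [0,0,0]},{"delta_pos": [0.0315,-0.032,-0.003],"rotation": [0,0,0]},{"delta_pos": [0.0315,-0.032,-0.003],"rotation": [0,0,0]}]' --fingers 0.08 --newtons 50

```text
time_s: 0.9
position: [0.3399, -0.184, 0.2295]
ee_rot: [[0.935, 0.354, 0.0], [0.354, -0.935, -0.0], [0.0, 0.0, -1.0]]
ft_force: [0.5, 0.4, 0.8]
gripper_width: 0.0802
grip_force: 0.0
```

Request:
play_rows --motion '[{"delta_pos": [0.0315,-0.032,-0.003],"rotation": [0,0,0]},{"delta_pos": [0.0315,-0.032,-0.003],"rotation": [0,0,0]},{"delta_pos": [0.0315,-0.032,-0.003],"rotation": [0,0,0]},{"delta_pos": [0.0315,-0.032,-0.003],"rotation": [0,0,0]},{"delta_pos": [0.0315,-0.032,-0.003],"rotation": [0,0,0]},{"delta_pos": [0.0315,-0.032,-0.003],"rotation": [0,0,0]},{"delta_pos": [0.0315,-0.032,-0.003],"rotation": [0,0,0]},{"delta_pos": [0.0315,-0.032,-0.003],"rotation": [0,0,0]}]'

```text
time_s: 1.7
position: [0.4851, 0.1448, 0.2533]
ee_rot: [[0.935, 0.354, -0.0], [0.354, -0.935, -0.0], [-0.0, 0.0, -1.0]]
ft_force: [0.2, -0.6, 0.8]
gripper_width: 0.0798
grip_force: 0.0
```

Request:
play_rows --motion '[{"delta_pos": [0,0,0],"rotation": [0,0,-0.14]},{"delta_pos": [0,0,0],"rotation": [0,0,-0.14]},{"delta_pos": [0,0,0],"rotation": [0,0,-0.14]},{"delta_pos": [0,0,0],"rotation": [0,0,-0.14]},{"delta_pos": [0,0,0],"rotation": [0,0,-0.14]},{"delta_pos": [0,0,0],"rotation": [0,0,-0.14]},{"delta_pos": [0,0,0],"rotation": [0,0,-0.14]},{"delta_pos": [0,0,0],"rotation": [0,0,-0.14]}]'

```text
time_s: 2.5
position: [0.4847, 0.1428, 0.2531]
ee_rot: [[0.083, 0.997, -0.001], [0.997, -0.083, -0.0], [-0.0, -0.001, -1.0]]
ft_force: [-0.2, 0.2, -0.0]
gripper_width: 0.0802
grip_force: 0.0
```

Request:
play_rows --motion '[{"delta_pos": [0,0,0],"rotation": [0,0,-0.14]},{"delta_pos": [0,0,0],"rotation": [0,0,-0.14]},{"delta_pos": [0,0,0],"rotation": [0,0,-0.14]},{"delta_pos": [0,0,0],"rotation": [0,0,-0.14]},{"delta_pos": [0,0,0],"rotation": [0,0,0]},{"delta_pos": [0,0,0],"rotation": [0,0,0]},{"delta_pos": [0,0,0],"rotation": [0,0,0]},{"delta_pos": [0,0,0],"rotation": [0,0,0]}]'

```text
time_s: 3.3
position: [0.4848, 0.1429, 0.2534]
ee_rot: [[-0.452, 0.892, -0.0], [0.892, 0.452, -0.0], [0.0, -0.0, -1.0]]
ft_force: [-0.4, -0.5, 0.2]
gripper_width: 0.08
grip_force: 0.0
```

Request:
play_rows --motion '[{"delta_pos": [0.0036,-0.0025,0.02],"rotation": [0,0,-0.03]},{"delta_pos": [0,0,0.025],"rotation": [0,0,0]},{"delta_pos": [0,0,0.025],"rotation": [0,0,0]},{"delta_pos": [0,0,0.025],"rotation": [0,0,0]},{"delta_pos": [0,0,0.025],"rotation": [0,0,0]},{"delta_pos": [0,0,0.025],"rotation": [0,0,0]},{"delta_pos": [0,0,0.02],"rotation": [0,0,0]},{"delta_pos": [0,0,0.014],"rotation": [0,0,0]}]'

```text
time_s: 4.1
position: [0.4805, 0.1448, 0.073]
ee_rot: [[-0.479, 0.878, -0.001], [0.878, 0.479, -0.0], [0.0, -0.001, -1.0]]
ft_force: [-0.2, 0.4, -0.6]
gripper_width: 0.0804
grip_force: 0.0
```

Request:
play_rows --motion '[{"delta_pos": [0,0,0],"rotation": [0,0,0]},{"delta_pos": [0,0,0],"rotation": [0,0,0]},{"delta_pos": [0,0,0],"rotation": [0,0,0]},{"delta_pos": [0,0,0],"rotation": [0,0,0]},{"delta_pos": [0,0,0],"rotation": [0,0,0]},{"delta_pos": [0,0,0],"rotation": [0,0,0]},{"delta_pos": [0,0,0],"rotation": [0,0,0]},{"delta_pos": [0,0,0],"rotation": [0,0,0]}]' --fingers 0.0 --newtons 50

```text
time_s: 4.9
position: [0.4811, 0.145, 0.0747]
ee_rot: [[-0.48, 0.877, 0.0], [0.877, 0.48, 0.0], [-0.0, 0.0, -1.0]]
ft_force: [-0.2, -0.9, 2.4]
gripper_width: 0.0319
grip_force: 50.0
```

Run:
```python
from h import *
s=sensors.read_state()
for k in('joints','position','ee_rot','ft_force','ft_torque','gripper_width','grip_force'):print(k,np.round(s[k],4).tolist())
a,b=snap('top','top1'),snap('side','side1')
z=lambda im:cv2.resize(cv2.convertScaleAbs(im[:,:,::-1],alpha=1.5),(400,400),interpolation=cv2.INTER_CUBIC)
cv2.imwrite('pics/z3.png',np.hstack([z(a['pixels'][180:260,210:290]),z(b['pixels'][190:280,260:350])]))
```

```text
joints [0.2198, 0.3494, 1.7874, 0.0, 1.0045, -0.2812]
position [0.4811, 0.145, 0.0747]
ee_rot [[-0.4803, 0.8771, 0.0003], [0.8771, 0.4803, 0.0001], [-0.0001, 0.0003, -1.0]]
ft_force [-0.156, -0.8746, 2.4141]
ft_torque [-0.068, 0.0346, 0.0438]
gripper_width 0.0319
grip_force 49.9771
```

View pics/z3.png

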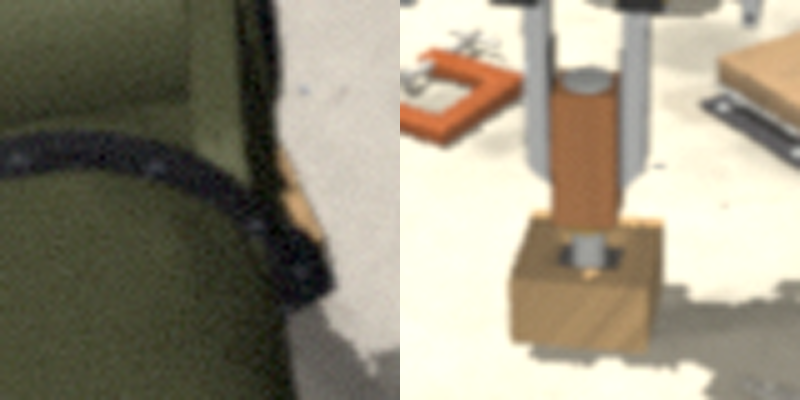

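The driver is held: opening 31.9 mm, grip 50 N, handle upright between the pads at (590,150) in the right crop. Now I'll lift it and carry it over.

Request:
play_rows --motion '[{"delta_pos": [0,0,-0.01],"rotation": [0,0,0]},{"delta_pos": [0,0,-0.01],"rotation": [0,0,0]},{"delta_pos": [0,0,-0.015],"rotation": [0,0,0]},{"delta_pos": [0,0,-0.015],"rotation": [0,0,0]},{"delta_pos": [0,0,-0.015],"rotation": [0,0,0]},{"delta_pos": [0,0,-0.015],"rotation": [0,0,0]},{"delta_pos": [0,0,-0.015],"rotation": [0,0,0]},{"delta_pos": [0,0,-0.01],"rotation": [0,0,0]}]'

```text
time_s: 5.8
position: [0.4811, 0.145, 0.1811]
ee_rot: [[-0.48, 0.877, 0.001], [0.877, 0.48, 0.0], [-0.0, 0.001, -1.0]]
ft_force: [0.1, 0.5, -2.8]
gripper_width: 0.032
grip_force: 50.0
```

Request:
play_rows --motion '[{"delta_pos": [-0.029,-0.0148,0],"rotation": [0,0,0]},{"delta_pos": [-0.029,-0.0148,0],"rotation": [0,0,0]},{"delta_pos": [-0.029,-0.0148,0],"rotation": [0,0,0]},{"delta_pos": [-0.029,-0.0148,0],"rotation": [0,0,0]},{"delta_pos": [-0.029,-0.0148,0],"rotation": [0,0,0]},{"delta_pos": [-0.029,-0.0148,0],"rotation": [0,0,0]},{"delta_pos": [-0.029,-0.0148,0],"rotation": [0,0,0]},{"delta_pos": [-0.029,-0.0148,0],"rotation": [0,0,0]}]'

```text
time_s: 6.6
position: [0.4883, -0.1167, 0.1798]
ee_rot: [[-0.48, 0.877, -0.0], [0.877, 0.48, 0.0], [0.0, 0.0, -1.0]]
ft_force: [0.4, -0.4, -2.8]
gripper_width: 0.0318
grip_force: 50.0
```

Request:
play_rows --motion '[{"delta_pos": [0,0,0],"rotation": [0,0,-0.13]},{"delta_pos": [0,0,0],"rotation": [0,0,-0.13]},{"delta_pos": [0,0,0],"rotation": [0,0,-0.13]},{"delta_pos": [0,0,0],"rotation": [0,0,-0.13]},{"delta_pos": [0,0,0],"rotation": [0,0,-0.13]},{"delta_pos": [0,0,0],"rotation": [0,0,-0.13]},{"delta_pos": [0,0,0],"rotation": [0,0,-0.1]},{"delta_pos": [0,0,0],"rotation": [0,0,0]}]'

```text
time_s: 7.4
position: [0.4884, -0.1154, 0.1797]
ee_rot: [[-0.982, 0.187, -0.0], [0.187, 0.982, 0.0], [0.0, 0.0, -1.0]]
ft_force: [0.1, -0.1, -3.1]
gripper_width: 0.0317
grip_force: 50.0
```

Run:
```python
from h import *
s=sensors.read_state()
for k in('joints','position','ee_rot','ft_force','ft_torque','gripper_width'):print(k,np.round(s[k],4).tolist())
a,b=snap('top','top2'),snap('side','side2')
z=lambda im:cv2.resize(cv2.convertScaleAbs(im[:,:,::-1],alpha=1.5),(400,600),interpolation=cv2.INTER_CUBIC)
cv2.imwrite('pics/z4.png',np.hstack([z(a['pixels'][165:285,330:410]),z(b['pixels'][110:230,320:400])]))
```

```text
joints [-0.305, 0.2165, 1.6879, -0.0, 1.2373, -1.6875]
position [0.4884, -0.1154, 0.1797]
ee_rot [[-0.9823, 0.1872, -0.0001], [0.1872, 0.9823, 0.0], [0.0001, 0.0, -1.0]]
ft_force [0.0713, -0.0549, -3.1447]
ft_torque [0.0274, -0.1318, 0.0007]
gripper_width 0.0317
```

View pics/z4.png

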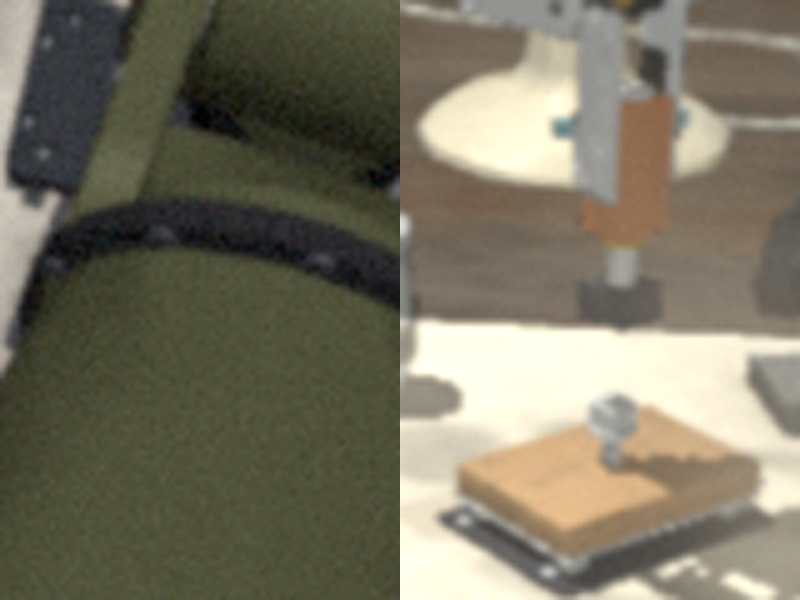

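Run:
```python
from h import *
s=load('side2'); x,y=.4884,-.1154
c,st,_=blob(s,(350,155,30,25),lambda h:h[...,2]<60); print('socket',c,st,'pred',proj(s,[[x,y,.124]]), proj(s,[[x,y,.134],[x,y,.115]]))
c,st,_=blob(s,(348,128,30,32),lambda h:(h[...,1]>100)&(h[...,0]<14)); print('handle',c,st,proj(s,[[x,y,.16],[x,y,.23]]))
hd,st,_=blob(s,(352,184,22,22),lambda h:h[...,1]<25);print('head',hd,st,'pred at plinth centre',proj(s,[[.4891,-.1163,.0635],[.4891,-.1163,.071]]))
print('mm/px',1000*np.linalg.norm(onz(s,[[363,190],[364,190]],.07)[0]-onz(s,[[363,190],[364,190]],.07)[1]))
for r in range(152,176,1): print(r,s['pixels'][r,352:378].mean(1 if 0 else -1).astype(int).tolist())
```

```text
socket [357. 171.] [ 7 16  1  1  1] pred [[363.51495836 169.56314295]] [[363.70307192 165.78934925]
 [363.34614995 172.93726391]]
handle [367.33668342 143.31155779] [  8   1  18  29 199] [[364.19477712 155.85496615]
 [365.53553139 128.22254904]]
head [361.75  193.475] [ 6  4  9 15 80] pred at plinth centre [[362.33362006 191.65338524]
 [362.471597   188.9446027 ]]
mm/px 2.5221066396473097
152 [72, 71, 70, 69, 72, 74, 75, 72, 72, 73, 75, 75, 76, 75, 76, 76, 76, 75, 75, 74, 75, 74, 73, 72, 71, 72]
153 [72, 72, 71, 68, 68, 73, 76, 74, 72, 74, 74, 75, 75, 76, 76, 77, 76, 76, 75, 75, 76, 74, 73, 71, 73, 71]
154 [74, 75, 72, 67, 70, 76, 75, 73, 73, 73, 73, 76, 75, 77, 77, 76, 75, 75, 75, 76, 76, 78, 74, 73, 73, 74]
155 [74, 75, 74, 72, 73, 75, 74, 73, 73, 74, 74, 74, 79, 77, 75, 77, 75, 75, 75, 75, 76, 77, 76, 76, 76, 74]
156 [72, 74, 74, 72, 72, 70, 69, 71, 72, 73, 75, 76, 76, 76, 75, 77, 77, 77, 75, 72, 75, 76, 76, 76, 76, 75]
157 [71, 70, 70, 70, 71, 69, 71, 70, 71, 73, 74, 75, 76, 75, 76, 77, 75, 77, 78, 78, 77, 77, 78, 78, 77, 78]
158 [70, 71, 70, 70, 70, 72, 74, 72, 73, 76, 79, 77, 7
[... 1239 characters left out ...]
 62, 63, 67, 76, 81, 83, 80, 80, 82]
170 [75, 75, 74, 67, 57, 59, 59, 58, 62, 59, 60, 58, 58, 59, 61, 62, 63, 64, 63, 65, 73, 82, 82, 82, 82, 82]
171 [76, 75, 74, 68, 60, 56, 57, 60, 60, 61, 57, 57, 61, 60, 62, 62, 62, 63, 63, 65, 73, 82, 84, 83, 83, 83]
172 [76, 76, 75, 69, 62, 57, 58, 58, 59, 60, 57, 59, 59, 62, 60, 62, 62, 63, 63, 65, 74, 83, 83, 84, 84, 83]
173 [75, 75, 73, 68, 61, 61, 59, 58, 59, 59, 59, 58, 58, 61, 60, 61, 63, 61, 65, 68, 76, 84, 86, 84, 85, 85]
174 [79, 78, 78, 76, 75, 74, 70, 66, 70, 68, 63, 60, 59, 59, 61, 64, 68, 69, 76, 82, 84, 84, 85, 85, 85, 85]
175 [116, 113, 113, 113, 115, 114, 112, 111, 110, 106, 95, 81, 73, 79, 87, 91, 94, 95, 97, 99, 96, 90, 88, 86, 86, 87]
```

Request:
play_rows --motion '[{"delta_pos": [-0.001,-0.0004,0.004],"rotation": [0,0,0.03]},{"delta_pos": [0,0,0.008],"rotation": [0,0,0]},{"delta_pos": [0,0,0.008],"rotation": [0,0,0]},{"delta_pos": [0,0,0.008],"rotation": [0,0,0]},{"delta_pos": [0,0,0.006],"rotation": [0,0,0]},{"delta_pos": [0,0,0.004],"rotation": [0,0,0]},{"delta_pos": [0,0,0.002],"rotation": [0,0,0]},{"delta_pos": [0,0,0],"rotation": [0,0,0]}]'

```text
time_s: 8.3
position: [0.4894, -0.116, 0.1393]
ee_rot: [[-0.976, 0.218, -0.0], [0.218, 0.976, 0.0], [0.0, 0.0, -1.0]]
ft_force: [0.7, -0.2, -2.9]
gripper_width: 0.0316
grip_force: 50.0
```

Request:
play_rows --motion '[{"delta_pos": [0,0,0.001],"rotation": [0,0,0]},{"delta_pos": [0,0,0.001],"rotation": [0,0,0]},{"delta_pos": [0,0,0.001],"rotation": [0,0,0]},{"delta_pos": [0,0,0.001],"rotation": [0,0,0]},{"delta_pos": [0,0,0.001],"rotation": [0,0,0]},{"delta_pos": [0,0,0.001],"rotation": [0,0,0]},{"delta_pos": [0,0,0],"rotation": [0,0,0]},{"delta_pos": [0,0,0],"rotation": [0,0,0]}]'

```text
time_s: 9.1
position: [0.4894, -0.116, 0.1334]
ee_rot: [[-0.976, 0.218, -0.0], [0.218, 0.976, 0.0], [0.0, 0.0, -1.0]]
ft_force: [0.3, 0.3, -2.6]
gripper_width: 0.0316
grip_force: 50.0
```

Request:
play_rows --motion '[{"delta_pos": [0,0,0.001],"rotation": [0,0,0]},{"delta_pos": [0,0,0.001],"rotation": [0,0,0]},{"delta_pos": [0,0,0.001],"rotation": [0,0,0]},{"delta_pos": [0,0,0.001],"rotation": [0,0,0]},{"delta_pos": [0,0,0],"rotation": [0,0,0]},{"delta_pos": [0,0,0],"rotation": [0,0,0]},{"delta_pos": [0,0,0],"rotation": [0,0,0]},{"delta_pos": [0,0,0],"rotation": [0,0,0]}]'

```text
time_s: 9.9
position: [0.4895, -0.116, 0.1295]
ee_rot: [[-0.976, 0.218, 0.0], [0.218, 0.976, -0.0], [-0.0, -0.0, -1.0]]
ft_force: [-0.8, 0.3, -2.1]
gripper_width: 0.0317
grip_force: 50.0
```

Request:
play_rows --motion '[{"delta_pos": [0,0,0.001],"rotation": [0,0,0]},{"delta_pos": [0,0,0.001],"rotation": [0,0,0]},{"delta_pos": [0,0,0.001],"rotation": [0,0,0]},{"delta_pos": [0,0,0.001],"rotation": [0,0,0]},{"delta_pos": [0,0,0],"rotation": [0,0,0]},{"delta_pos": [0,0,0],"rotation": [0,0,0]},{"delta_pos": [0,0,0],"rotation": [0,0,0]},{"delta_pos": [0,0,0],"rotation": [0,0,0]}]'

```text
time_s: 10.7
position: [0.4895, -0.116, 0.1255]
ee_rot: [[-0.976, 0.218, 0.0], [0.218, 0.976, -0.0], [-0.0, -0.0, -1.0]]
ft_force: [-0.5, -0.1, -2.5]
gripper_width: 0.0316
grip_force: 50.0
```

Run:
```python
from h import *
s=sensors.read_state()
for k in('position','ft_force','ft_torque'):print(k,np.round(s[k],4).tolist())
```

```text
position [0.4895, -0.116, 0.1255]
ft_force [-0.5076, -0.1356, -2.4534]
ft_torque [0.0929, -0.189, 0.015]
```

Request:
play_rows --motion '[{"delta_pos": [0,0,0.001],"rotation": [0,0,0]},{"delta_pos": [0,0,0.001],"rotation": [0,0,0]},{"delta_pos": [0,0,0.001],"rotation": [0,0,0]},{"delta_pos": [0,0,0.001],"rotation": [0,0,0]},{"delta_pos": [0,0,0],"rotation": [0,0,0]},{"delta_pos": [0,0,0],"rotation": [0,0,0]},{"delta_pos": [0,0,0],"rotation": [0,0,0]},{"delta_pos": [0,0,0],"rotation": [0,0,0]}]'

```text
time_s: 11.5
position: [0.4895, -0.116, 0.1216]
ee_rot: [[-0.976, 0.218, 0.0], [0.218, 0.976, -0.0], [-0.0, -0.0, -1.0]]
ft_force: [-0.9, 1.1, 2.9]
gripper_width: 0.032
grip_force: 50.0
```

Request:
play_rows --motion '[{"delta_pos": [0,0,0.0005],"rotation": [0,0,0]},{"delta_pos": [0,0,0.0005],"rotation": [0,0,0]},{"delta_pos": [0,0,0.0005],"rotation": [0,0,0]},{"delta_pos": [0,0,0],"rotation": [0,0,0]},{"delta_pos": [0,0,0],"rotation": [0,0,0]},{"delta_pos": [0,0,0],"rotation": [0,0,0]},{"delta_pos": [0,0,0],"rotation": [0,0,0]},{"delta_pos": [0,0,0],"rotation": [0,0,0]}]'

```text
time_s: 12.3
position: [0.4897, -0.1161, 0.1206]
ee_rot: [[-0.976, 0.218, 0.001], [0.218, 0.976, -0.0], [-0.001, -0.0, -1.0]]
ft_force: [-3.0, 0.6, 9.5]
gripper_width: 0.0315
grip_force: 50.0
```

Request:
play_rows --motion '[{"delta_pos": [0,0,0.0006],"rotation": [0,0,0]},{"delta_pos": [0,0,0.0006],"rotation": [0,0,0]},{"delta_pos": [0,0,0.0005],"rotation": [0,0,0]},{"delta_pos": [0,0,0],"rotation": [0,0,0]},{"delta_pos": [0,0,0],"rotation": [0,0,0]},{"delta_pos": [0,0,0],"rotation": [0,0,0]},{"delta_pos": [0,0,0],"rotation": [0,0,0]},{"delta_pos": [0,0,0],"rotation": [0,0,0]}]'

```text
time_s: 13.1
position: [0.4899, -0.1161, 0.1194]
ee_rot: [[-0.976, 0.218, 0.001], [0.218, 0.976, -0.0], [-0.001, -0.0, -1.0]]
ft_force: [-4.9, 1.3, 15.7]
gripper_width: 0.0316
grip_force: 50.0
```

Request:
play_rows --motion '[{"delta_pos": [0.0005,0,0.0003],"rotation": [0,0,0.04]},{"delta_pos": [0,0,0],"rotation": [0,0,0.04]},{"delta_pos": [0,0,0],"rotation": [0,0,0.04]},{"delta_pos": [0,0,0],"rotation": [0,0,0.04]},{"delta_pos": [0,0,5e-05],"rotation": [0,0,0.04]},{"delta_pos": [0,0,6e-05],"rotation": [0,0,0.04]},{"delta_pos": [0,0,6e-05],"rotation": [0,0,0.04]},{"delta_pos": [0,0,6e-05],"rotation": [0,0,0.04]}]'

```text
time_s: 13.9
position: [0.4898, -0.1163, 0.1192]
ee_rot: [[-0.857, 0.515, 0.003], [0.515, 0.857, -0.001], [-0.003, 0.0, -1.0]]
ft_force: [-2.9, -0.4, 16.8]
gripper_width: 0.0319
grip_force: 50.0
```

```bash
cat > st.py <<'E'
from h import *
s=sensors.read_state()
for k in('joints','position','ft_force','ft_torque'):print(k,np.round(s[k],4).tolist())
E
python3 st.py
```

```text
joints [-0.3057, 0.2874, 1.7508, -0.0004, 1.1005, -1.3351]
position [0.4898, -0.1163, 0.1192]
ft_force [-2.9053, -0.4036, 16.7988]
ft_torque [-0.06, 0.7097, 0.0669]
```

Request:
play_rows --motion '[{"delta_pos": [0,0,8e-05],"rotation": [0,0,0.05]},{"delta_pos": [0,0,8e-05],"rotation": [0,0,0.05]},{"delta_pos": [0,0,8e-05],"rotation": [0,0,0.05]},{"delta_pos": [0,0,8e-05],"rotation": [0,0,0.05]},{"delta_pos": [0,0,8e-05],"rotation": [0,0,0.05]},{"delta_pos": [0,0,8e-05],"rotation": [0,0,0.05]},{"delta_pos": [0,0,8e-05],"rotation": [0,0,0.05]},{"delta_pos": [0,0,8e-05],"rotation": [0,0,0.05]}]'

```text
time_s: 14.7
position: [0.4897, -0.1164, 0.1186]
ee_rot: [[-0.588, 0.809, 0.002], [0.809, 0.588, -0.001], [-0.002, 0.001, -1.0]]
ft_force: [-3.7, -1.1, 16.9]
gripper_width: 0.0317
grip_force: 50.0
```

```bash
python3 st.py
```

```text
joints [-0.3058, 0.2882, 1.7515, -0.0006, 1.0992, -0.9347]
position [0.4897, -0.1164, 0.1186]
ft_force [-3.7485, -1.1015, 16.9256]
ft_torque [-0.1986, 0.8724, 0.0588]
```

Request:
play_rows --motion '[{"delta_pos": [0,0,8e-05],"rotation": [0,0,0.05]},{"delta_pos": [0,0,8e-05],"rotation": [0,0,0.05]},{"delta_pos": [0,0,8e-05],"rotation": [0,0,0.05]},{"delta_pos": [0,0,8e-05],"rotation": [0,0,0.05]},{"delta_pos": [0,0,8e-05],"rotation": [0,0,0.05]},{"delta_pos": [0,0,8e-05],"rotation": [0,0,0.05]},{"delta_pos": [0,0,8e-05],"rotation": [0,0,0.05]},{"delta_pos": [0,0,8e-05],"rotation": [0,0,0.05]}]'

```text
time_s: 15.5
position: [0.4896, -0.1164, 0.1179]
ee_rot: [[-0.227, 0.974, 0.002], [0.974, 0.227, -0.001], [-0.002, 0.002, -1.0]]
ft_force: [-4.7, -1.7, 16.7]
gripper_width: 0.0317
grip_force: 50.0
```

```bash
python3 st.py
```

```text
joints [-0.3058, 0.289, 1.7522, -0.0007, 1.0981, -0.5347]
position [0.4896, -0.1164, 0.1179]
ft_force [-4.6991, -1.6653, 16.6605]
ft_torque [-0.2392, 1.0231, 0.1469]
```

Request:
play_rows --motion '[{"delta_pos": [0,-0.0003,8e-05],"rotation": [0,0,0.05]},{"delta_pos": [0,-0.0003,8e-05],"rotation": [0,0,0.05]},{"delta_pos": [0,0,8e-05],"rotation": [0,0,0.05]},{"delta_pos": [0,0,8e-05],"rotation": [0,0,0.05]},{"delta_pos": [0,0,8e-05],"rotation": [0,0,0.05]},{"delta_pos": [0,0,8e-05],"rotation": [0,0,0.05]},{"delta_pos": [0,0,8e-05],"rotation": [0,0,0.05]},{"delta_pos": [0,0,8e-05],"rotation": [0,0,0.05]}]'

```text
time_s: 16.3
position: [0.4892, -0.1164, 0.1173]
ee_rot: [[0.17, 0.985, 0.003], [0.985, -0.17, -0.001], [-0.001, 0.003, -1.0]]
ft_force: [-2.9, -0.8, 16.0]
gripper_width: 0.0317
grip_force: 50.0
```

```bash
python3 st.py
```

```text
joints [-0.3063, 0.2887, 1.7541, -0.0004, 1.0959, -0.1353]
position [0.4892, -0.1164, 0.1173]
ft_force [-2.8681, -0.7604, 16.0087]
ft_torque [-0.0259, 0.7619, 0.1081]
```

Request:
play_rows --motion '[{"delta_pos": [0,0,0.0002],"rotation": [0,0,0.05]},{"delta_pos": [0,0,0.0001],"rotation": [0,0,0.05]},{"delta_pos": [0,0,8e-05],"rotation": [0,0,0.05]},{"delta_pos": [0,0,8e-05],"rotation": [0,0,0.05]},{"delta_pos": [0,0,8e-05],"rotation": [0,0,0.05]},{"delta_pos": [0,0,8e-05],"rotation": [0,0,0.05]},{"delta_pos": [0,0,8e-05],"rotation": [0,0,0.05]},{"delta_pos": [0,0,8e-05],"rotation": [0,0,0.05]}]'

```text
time_s: 17.1
position: [0.4891, -0.1164, 0.1165]
ee_rot: [[0.54, 0.841, 0.002], [0.841, -0.54, -0.001], [0.0, 0.003, -1.0]]
ft_force: [-3.4, 0.3, 17.2]
gripper_width: 0.0316
grip_force: 50.0
```

```bash
python3 st.py
```

```text
joints [-0.3063, 0.2897, 1.7549, -0.0003, 1.0944, 0.2647]
position [0.4891, -0.1164, 0.1165]
ft_force [-3.3888, 0.3214, 17.2389]
ft_torque [0.1108, 0.9994, 0.1674]
```

Request:
play_rows --motion '[{"delta_pos": [0,0,8e-05],"rotation": [0,0,0.05]},{"delta_pos": [0,0,8e-05],"rotation": [0,0,0.05]},{"delta_pos": [0,0,8e-05],"rotation": [0,0,0.05]},{"delta_pos": [0,0,8e-05],"rotation": [0,0,0.05]},{"delta_pos": [0,0,8e-05],"rotation": [0,0,0.05]},{"delta_pos": [0,0,8e-05],"rotation": [0,0,0.05]},{"delta_pos": [0,0,8e-05],"rotation": [0,0,0.05]},{"delta_pos": [0,0,8e-05],"rotation": [0,0,0.05]}]'

```text
time_s: 17.9
position: [0.4891, -0.1163, 0.1159]
ee_rot: [[0.825, 0.565, 0.002], [0.565, -0.825, -0.001], [0.001, 0.002, -1.0]]
ft_force: [-4.3, 1.0, 17.4]
gripper_width: 0.0319
grip_force: 50.0
```

```bash
python3 st.py
```

```text
joints [-0.3062, 0.2905, 1.7555, -0.0001, 1.0931, 0.6647]
position [0.4891, -0.1163, 0.1159]
ft_force [-4.3388, 1.0194, 17.3511]
ft_torque [0.2356, 0.9919, 0.1676]
```

Request:
play_rows --motion '[{"delta_pos": [-0.0003,-0.0002,8e-05],"rotation": [0,0,0.05]},{"delta_pos": [0,0,7e-05],"rotation": [0,0,0.05]},{"delta_pos": [0,0,8e-05],"rotation": [0,0,0.05]},{"delta_pos": [0,0,8e-05],"rotation": [0,0,0.05]},{"delta_pos": [0,0,8e-05],"rotation": [0,0,0.05]},{"delta_pos": [0,0,8e-05],"rotation": [0,0,0.05]},{"delta_pos": [0,0,8e-05],"rotation": [0,0,0.05]},{"delta_pos": [0,0,8e-05],"rotation": [0,0,0.05]}]'

```text
time_s: 18.7
position: [0.4889, -0.1162, 0.1153]
ee_rot: [[0.98, 0.199, 0.003], [0.199, -0.98, -0.001], [0.003, 0.001, -1.0]]
ft_force: [-3.4, 2.4, 17.6]
gripper_width: 0.032
grip_force: 50.0
```

```bash
python3 st.py
```

```text
joints [-0.3063, 0.2907, 1.7569, 0.0002, 1.0911, 1.0645]
position [0.4889, -0.1162, 0.1153]
ft_force [-3.4169, 2.3763, 17.5969]
ft_torque [0.4717, 0.7005, 0.0715]
```

Request:
play_rows --motion '[{"delta_pos": [-0.0001,0.0002,7e-05],"rotation": [0,0,0.05]},{"delta_pos": [0,0,8e-05],"rotation": [0,0,0.05]},{"delta_pos": [0,0,8e-05],"rotation": [0,0,0.05]},{"delta_pos": [0,0,8e-05],"rotation": [0,0,0.05]},{"delta_pos": [0,0,8e-05],"rotation": [0,0,0.05]},{"delta_pos": [0,0,8e-05],"rotation": [0,0,0.05]},{"delta_pos": [0,0,8e-05],"rotation": [0,0,0.05]},{"delta_pos": [0,0,8e-05],"rotation": [0,0,0.05]}]'

```text
time_s: 19.5
position: [0.4889, -0.1162, 0.1147]
ee_rot: [[0.98, -0.199, 0.003], [-0.199, -0.98, -0.0], [0.003, -0.0, -1.0]]
ft_force: [-2.4, 2.3, 17.0]
gripper_width: 0.0318
grip_force: 50.0
```

```bash
python3 st.py
```

```text
joints [-0.3065, 0.2915, 1.7574, 0.0007, 1.0898, 1.4641]
position [0.4889, -0.1162, 0.1147]
ft_force [-2.4061, 2.2577, 17.0302]
ft_torque [0.7858, 0.6069, 0.0904]
```

Request:
play_rows --motion '[{"delta_pos": [0,0,8e-05],"rotation": [0,0,0.05]},{"delta_pos": [0,0,8e-05],"rotation": [0,0,0.05]},{"delta_pos": [0,0,8e-05],"rotation": [0,0,0.05]},{"delta_pos": [0,0,8e-05],"rotation": [0,0,0.05]},{"delta_pos": [0,0,8e-05],"rotation": [0,0,0.05]},{"delta_pos": [0,0,8e-05],"rotation": [0,0,0.05]},{"delta_pos": [0,0,0],"rotation": [0,0,0]},{"delta_pos": [0,0,0],"rotation": [0,0,0]}]'

```text
time_s: 20.3
position: [0.489, -0.1162, 0.1142]
ee_rot: [[0.878, -0.478, 0.003], [-0.478, -0.878, -0.0], [0.003, -0.001, -1.0]]
ft_force: [-2.0, 2.5, 18.5]
gripper_width: 0.0316
grip_force: 50.0
```

Request:
play_rows --motion '[{"delta_pos": [0,0,-0.0005],"rotation": [0,0,-0.03]},{"delta_pos": [0,0,-0.0005],"rotation": [0,0,-0.03]},{"delta_pos": [0,0,-0.0005],"rotation": [0,0,0]},{"delta_pos": [0,0,-0.0005],"rotation": [0,0,0]},{"delta_pos": [0,0,-0.0005],"rotation": [0,0,0]},{"delta_pos": [0,0,-0.0005],"rotation": [0,0,0]},{"delta_pos": [0,0,0],"rotation": [0,0,0]},{"delta_pos": [0,0,0],"rotation": [0,0,0]}]'

```text
time_s: 21.1
position: [0.4887, -0.1162, 0.1162]
ee_rot: [[0.905, -0.424, 0.002], [-0.424, -0.905, -0.0], [0.002, -0.001, -1.0]]
ft_force: [0.5, 1.3, 5.2]
gripper_width: 0.0318
grip_force: 50.0
```

Request:
play_rows --motion '[{"delta_pos": [0,0,-0.0004],"rotation": [0,0,0]},{"delta_pos": [0,0,-0.0004],"rotation": [0,0,0]},{"delta_pos": [0,0,-0.0003],"rotation": [0,0,0]},{"delta_pos": [0,0,0],"rotation": [0,0,0]},{"delta_pos": [0,0,0],"rotation": [0,0,0]},{"delta_pos": [0,0,0],"rotation": [0,0,0]},{"delta_pos": [0,0,0],"rotation": [0,0,0]},{"delta_pos": [0,0,0],"rotation": [0,0,0]}]' --newtons 10

```text
time_s: 21.9
position: [0.488, -0.1162, 0.1167]
ee_rot: [[0.905, -0.424, 0.0], [-0.424, -0.905, 0.0], [0.0, -0.0, -1.0]]
ft_force: [3.4, 3.1, 2.5]
gripper_width: 0.0322
grip_force: 10.0
```

Request:
play_rows --motion '[{"delta_pos": [0,0,0],"rotation": [0,0,0]},{"delta_pos": [0,0,0],"rotation": [0,0,0]},{"delta_pos": [0,0,0],"rotation": [0,0,0]},{"delta_pos": [0,0,0],"rotation": [0,0,0]},{"delta_pos": [0,0,0],"rotation": [0,0,0]},{"delta_pos": [0,0,0],"rotation": [0,0,0]},{"delta_pos": [0,0,0],"rotation": [0,0,0]},{"delta_pos": [0,0,0],"rotation": [0,0,0]}]' --fingers 0.065

```text
time_s: 22.7
position: [0.4879, -0.1162, 0.1167]
ee_rot: [[0.906, -0.424, -0.0], [-0.424, -0.906, 0.0], [-0.0, 0.0, -1.0]]
ft_force: [-0.2, 1.0, 0.1]
gripper_width: 0.0653
grip_force: 0.0
```

Run:
```python
import st
from h import *
b=snap('side','side3')
cv2.imwrite('pics/z5.png',cv2.resize(cv2.convertScaleAbs(b['pixels'][110:240,310:410][:,:,::-1],alpha=1.5),(460,598),interpolation=cv2.INTER_CUBIC))
```

```text
joints [-0.3069, 0.2885, 1.7559, -0.0, 1.0972, 1.7021]
position [0.4879, -0.1162, 0.1167]
ft_force [-0.169, 1.0082, 0.101]
ft_torque [0.015, 0.0273, -0.0242]
```

View pics/z5.png

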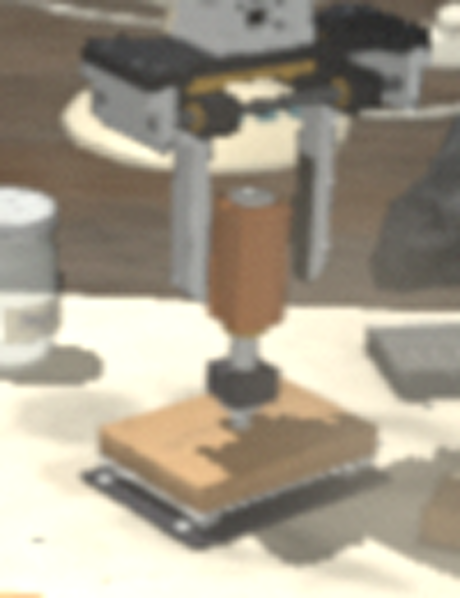

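The driver stands upright at about (245,270) in the crop, with the fingers clear on both sides. I'll retreat straight up.

Request:
play_rows --motion '[{"delta_pos": [0,0,-0.01],"rotation": [0,0,0]},{"delta_pos": [0,0,-0.015],"rotation": [0,0,0]},{"delta_pos": [0,0,-0.02],"rotation": [0,0,0]},{"delta_pos": [0,0,-0.02],"rotation": [0,0,0]},{"delta_pos": [0,0,-0.02],"rotation": [0,0,0]},{"delta_pos": [0,0,-0.015],"rotation": [0,0,0]},{"delta_pos": [0,0,0],"rotation": [0,0,0]},{"delta_pos": [0,0,0],"rotation": [0,0,0]}]'

```text
time_s: 23.55
position: [0.4878, -0.1162, 0.2167]
ee_rot: [[0.906, -0.424, 0.0], [-0.424, -0.906, -0.0], [0.0, -0.0, -1.0]]
ft_force: [-0.6, 0.4, 0.4]
gripper_width: 0.0648
grip_force: 0.0
```

Run:
```python
from h import *
b=snap('side','side4')
x,y=.489,-.1163
c,st,_=blob(b,(345,140,45,55),lambda h:(h[...,1]>100)&(h[...,0]<14)); print('handle',c,st)
# expected: seat .071-.0052 -> handle z range
print(proj(b,[[x,y,.0658+.067+d] for d in(-.035,0,.035)]))
cv2.imwrite('pics/z6.png',cv2.resize(cv2.convertScaleAbs(b['pixels'][110:240,310:410][:,:,::-1],alpha=1.5),(460,598),interpolation=cv2.INTER_CUBIC))
```

```text
handle [362.65277778 167.20486111] [ 11  12  16  29 288]
[[363.00203419 179.15684051]
 [363.65668356 166.08224875]
 [364.31824291 152.68814937]]
```

View pics/z6.png

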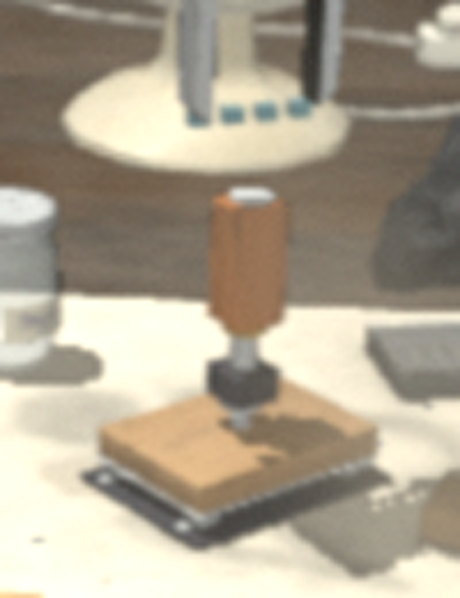

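The driver stands upright and free at crop (245,265), and the gripper is well above it. The handle centroid matches the expected seated height to within about 1 px.

```bash
python3 -c "
from workcell import robot
print(robot.sign_off())"
```

```text
the job is handed in; nothing more can be done
None
```

The job is handed in (no verdict returned): I turned the tool about 3.4 rad clockwise at roughly 18–21 N and it sank about 5 mm with the screw, and the driver is released, standing upright and seated on the head.

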